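# Dust off a cuvette and hold it in the light path

## Task

Blow the dust off the open cuvette where it stands in the cleaning station: push the air duster's cap right down and let it spring fully up again. Then lift the cuvette out, gripping it by its two frosted faces only and never touching its clear windows, and hold it upright in the light path midway between lamp and detector, the beam passing squarely through the middle of both windows, without bumping the lamp, the detector or their bench; leave all the other things where they are. Finish while holding it still there in the gripper: it is not put down.

Things in the scene. Friction and masses are not known exactly. Their poses are not given: they have to be found in the camera images.
- station: Cleaning station, fixed: aluminium breadboard 100 x 290 x 10 mm on the table; origin at the centre of its underside, z up, y along its length. At (0, +80 mm) an upright air duster can, 52 mm diameter, 130 mm to its shoulder, in a ring clamp on a post (98 mm high, at y = +126 mm). At its -y end a black cuvette stand 28 (x) x 85 (y) mm, top 60 mm above the table, with two pockets.
- cap_top (a point): Centre of the flat top of the duster's white push cap (24 mm diameter, 14 mm tall, a short nozzle stub pointing down towards the cuvette), 150 mm above the table when up. It is pressed straight down, moving with the cap.
- cap (a joint): Travel of the duster's cap in m: 0 = up, 0.005 = fully down (stop); it blows from 0.0035 on. Sprung: about 3 N to start, 7 N fully down; springs up by itself.
- seat (a point): Centre of the floor of the stand's pocket nearer the can (14 x 14 mm, 12 mm deep, floor 48 mm above the table, 150 mm from the can's axis), in which the open cuvette stands, where the nozzle points; axes as the station. The other pocket, 45 mm farther along -y, holds the spare.
- cuvette_center (a point): Centre, half-way up, of the open cuvette: square glass tube 12.5 x 12.5 x 45 mm, no stopper, 14 g. z up its length. Its faces to +x and -x are frosted (whitish, finely ribbed: grip here), those to +y and -y are clear windows. In the stand its axes lie along the station's, so the windows look along the station's length; the upper 33 mm stand free above the stand.
- bench: Optical bench, fixed: aluminium breadboard 100 x 340 x 12 mm, origin at the centre of its underside, z up, y along its length. On posts at the +y end the LED lamp (black tube, 31 mm diameter, front lens at y = +59 mm, finned aluminium heat sink 46 mm in diameter to y = +152 mm), at the -y end the detector (grey box 36 x 26 x 52 mm, round front window at y = -59 mm). Highest part 145 mm above the table.
- beam_mid (a point): Point in the open gap midway between lamp and detector, on the straight line (the light path) that joins the centres of their front faces, 115 mm above the table. Axes as the bench: the light travels along y, level. The gap is 118 mm long and empty down to the breadboard.
- spare_center (a point): Half-way up the glass of the stoppered spare cuvette (12.5 x 12.5 x 45 mm plus a white stopper, 57 mm tall in all), in the pocket farther from the can. Leave it.
- collar: Loose black tube ring, 31 mm diameter, 9 mm high, lying on the bench's breadboard about 34 mm to the +x side of its middle line; origin under its centre. Leave it.
- driver: Screwdriver, 160 mm long, lying along its x axis on the table between station and bench. Leave it.
- vial_center (a point): Centre of a small amber vial, 27 mm diameter, 52 mm tall. Leave it.
- tweezers: Steel tweezers, 120 mm long, 8 mm high, lying along their x axis on the table between station and bench, nearer the robot. Leave them.
- beaker_center (a point): Centre of a glass beaker, 68 mm diameter, 85 mm tall, at the far side. Leave it.
- meter: Hand-held meter lying on its back, 120 x 75 x 30 mm, at the far side; origin under its centre. Leave it.

How it is judged:
By the outcome, as a careful person would: the job done as asked, in the order asked, and still so for the second after the job is handed in, while the arm keeps its last pose, push and grip.
It also fails if it takes over 51 s, if anything falls off the work surface, if the arm or the gripper's body presses on something with over 40 N, if the wrist force passes 120 N, or if a joint passes its speed limit or range.

## Robot

A 6-joint arm with a two-finger parallel gripper is mounted at the origin on the work surface. World frame = base frame: x ahead of the robot, y to its left, z up, the work surface at z = 0. Lengths are in m, angles in degrees, forces in N, time in s.
With the tool pointing down it reaches from about 0.325 to 0.85 m from the base axis. Payload 15.5 kg.
Tool frame: the origin (TCP) lies at the very end of the fingers, on their centre line; the grasp point (between the pads) lies 19 mm behind it; z points along the fingers, y is the line along which they close (so a half turn about z gives the same grasp; the last joint's range is limited). The gripper opens to 91 mm and grips with 3 to 60 N. Pads are 32 mm wide; open, the fingers measure 118 mm over their backs; the gripper's body (76 mm by 178 mm) begins 60 mm behind the grasp point.
Start: joints at [-73.367, 28.281, 77.091, -0, 74.628, -5.472], TCP at [0.235, -0.579, 0.214] pointing down, gripper open.
Joint ranges: [-166.48, 166.48], [-47.26, 123.95], [12.59, 153.08], [-70.14, 250.14], [6.76, 159.57], [-176.63, 176.63]. Speed limits (degrees/s): [108.29, 108.29, 147.25, 172.46, 172.46, 172.46].

## Interface

Orientations are given as a 3x3 rotation matrix whose columns are the frame's x, y, z axes.
In Python, from bench import ctrl gives the robot as it stands. The module is installed in compiled form; this text tells all that it offers.
- The arm moves only by the tool step_arm, never from a script. Its argument "rows" is a list of rows, each an object with "xyz": the shift along the tool's x, y, z in cm, a list of three; "twist": the turn, a rotation vector about the tool's x, y, z in degrees, a list of three. In form: [{"xyz": [x, y, z], "twist": [ax, ay, az]}, ...]. A call has 1 to 5 rows; each row is the pose to reach, as a shift and turn from the pose commanded when the call began, along the tool's axes at that moment; what a row does not reach only later rows make up. A row lasts 1/10 s, in which the tool goes at most 50 mm and 8.59 degrees, less where a joint would pass 70% of its speed; a pose out of reach is approached as far as the arm can. A call with a gripper value outside its range is refused whole. "jaw" is the opening, from -1 (shut) to 1 (fully open), so that 0 is half open, set as the call begins (left out, the last holds). The fingers move at their own pace and stop on an object; "newtons" is the grip in N (left out, the last holds). Time passes only in rows, so rows that repeat a pose let the fingers close. It gives the time, the measured TCP pose, the force, the opening and the grip force at its end, in the units of the state.
- ctrl.observe(): the state, without advancing time (a new reading comes with each control period).
- ctrl.camera(name): name is "scene" or "top" or "wrist"; returns a dict with "color" (480x640x3 uint8, red, green, blue), "fx", "fy", "cx", "cy" (pixels), "extrinsics" (4x4, takes a point from world to camera coordinates). Camera axes: x right, y down, z forward; pixel columns grow to the right and rows downward; lengths in m; the calibration is good to about 2 mm. A picture is of the moment at which its call begins. There is no depth.
- ctrl.sign_off(): hands the job in; it is judged then, once.
The state is a dict: "time": time; "qpos": joint angles; "qd": joint speeds; "tau": joint torques, N m; "position": TCP position; "tool_rot": TCP orientation; "wrist_force": force on the tool from outside, world axes, zero at the start; "moment": the same for the moment, N m; "finger_gap": finger opening in m; "grasp_force": force on a finger pad.
Only numpy, scipy, OpenCV 4.12 (cv2) and the standard library are available. Lean on these libraries where they do the work, as an engineer would, in place of code of your own. Each camera call takes 0.05 s, during which the arm holds its last target. There are 200 camera calls.

## Working session

There is one attempt and no reset: what is moved stays moved. The work goes in short steps, Python scripts to look and compute and a tool call to move; the robot and the scene stay as the last step left them, time stands still between calls to the robot, and variables do not carry over. Pictures are saved under pics/ and viewed, at most 10 in all, crops included, and the job is handed in when it is done.

Besides the shell and the picture viewer there is one more tool, called after "Emit:" as a command line: name --argument value ..., lists and objects as JSON in quotes. step_arm: Moves the arm, as the interface text tells. Its arguments: {"type":"object","properties":{"rows":{"type":"array","items":{"type":"object","properties":{"xyz":{"type":"array","items":{"type":"number"}},"twist":{"type":"array","items":{"type":"number"}}}}},"jaw":{"type":"number"},"newtons":{"type":"number"}},"required":["rows"]}

```bash
mkdir -p pics; python3 - <<'E'
from bench import ctrl
import cv2,pickle
s=ctrl.observe();print(s['time'],s['position'],s['tool_rot'],s['finger_gap'])
d={}
for n in('scene','top'):
    c=ctrl.camera(n);d[n]=c;cv2.imwrite(f'pics/{n}0.png',c['color'][:,:,::-1]);print(n,c['fx'],c['fy'],c['cx'],c['cy'],c['extrinsics'])
pickle.dump(d,open('d.pkl','wb'))
E
```

```text
0.0 [ 0.2350693  -0.57870765  0.2133172 ] [[ 9.26516554e-01  3.76253872e-01 -3.14425112e-04]
 [ 3.76253972e-01 -9.26515810e-01  1.18391198e-03]
 [ 1.54131627e-04 -1.21521774e-03 -9.99999250e-01]] 0.09112537108055715
scene 475.3790520530675 475.3790520530675 317.52249826297293 243.34080216394582 [[ 3.53301674e-01  9.35509141e-01 -7.58156219e-04 -1.87166009e-01]
 [ 7.70777467e-01 -2.91548675e-01 -5.66481656e-01 -3.97590082e-01]
 [-5.30169807e-01  1.99554548e-01 -8.24074001e-01  1.26298644e+00]
 [ 0.00000000e+00  0.00000000e+00  0.00000000e+00  1.00000000e+00]]
top 604.3321361153664 604.3321361153664 313.1658443539047 241.1467407267584 [[-0.02658308 -0.99964363 -0.00243879 -0.00169387]
 [-0.98248702  0.02657678 -0.18442593  0.5702341 ]
 [ 0.18442503 -0.00250653 -0.98284339  1.09092682]
 [ 0.          0.          0.          1.        ]]
```

View pics/scene0.png

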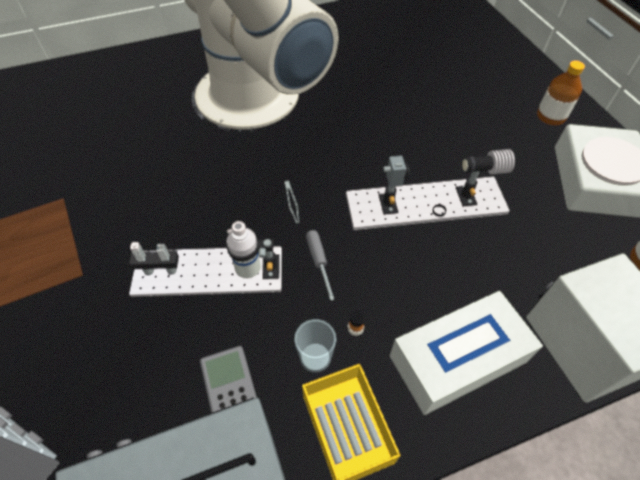

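View pics/top0.png

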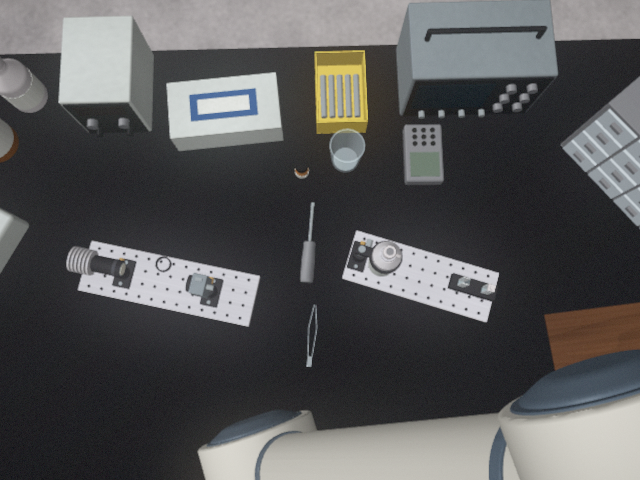

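The scene shows the station at the left (px 130–283, 245–295) and the bench at the right (347–508, 150–228). In the top view the station is at 343–498, 232–320 and the bench at 78–260, 241–325. I'll enlarge both.

```bash
python3 - <<'E'
import pickle,cv2,numpy as np
d=pickle.load(open('d.pkl','rb'))
t=d['top']['color'][:,:,::-1];s=d['scene']['color'][:,:,::-1]
def c(i,x,y,w,h,k): return cv2.resize(i[y:y+h,x:x+w],None,fx=k,fy=k,interpolation=cv2.INTER_CUBIC)
cv2.imwrite('pics/a.png',np.vstack([np.hstack([c(t,60,235,200,100,4)]),np.hstack([c(t,320,225,200,100,4)])]))
cv2.imwrite('pics/b.png',np.vstack([c(s,335,140,200,95,4),c(s,120,213,200,90,4)])[:600*2])
E
```

```text
(no output)
```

View pics/a.png

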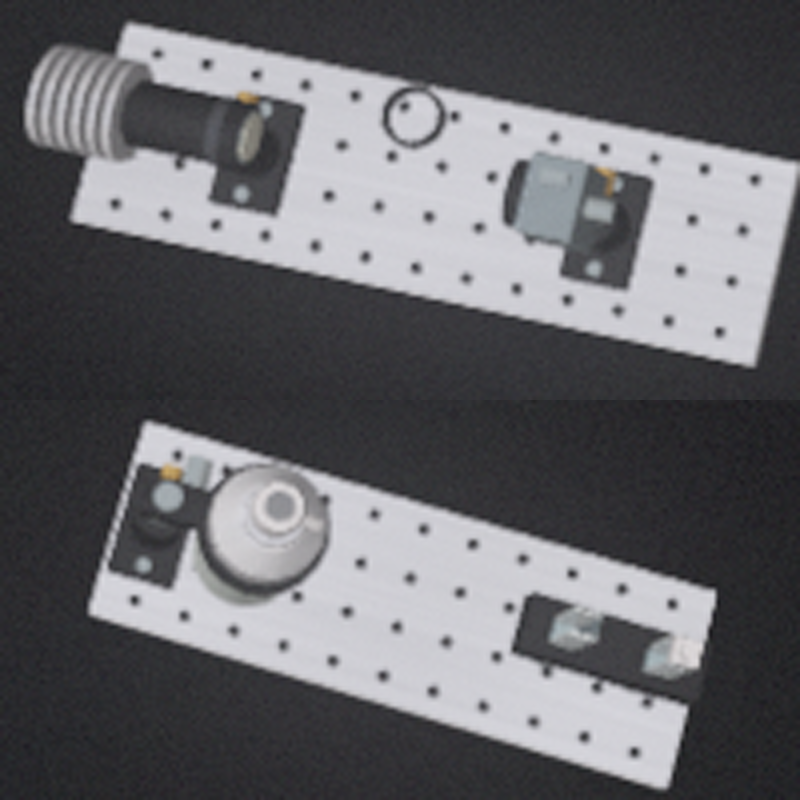

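View pics/b.png

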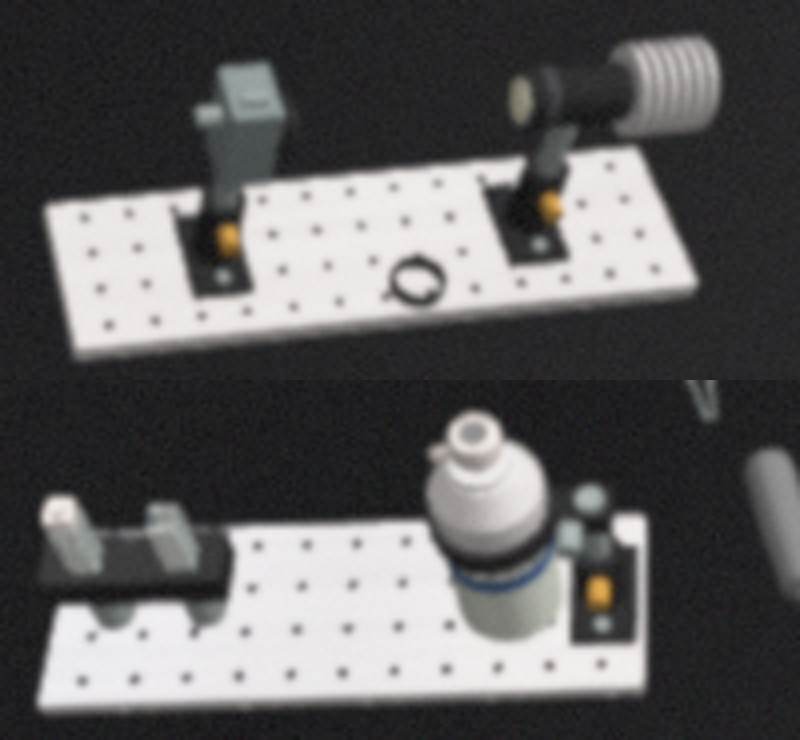

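The enlargements show the breadboard corners clearly, as well as the cap top (top-crop 278,506; scene-crop 473,432) and the lamp lens. I'll fit planar poses to both cameras.

```bash
cat > h.py <<'E'
import pickle,numpy as np
from scipy.optimize import least_squares
def proj(c,P):
    P=np.atleast_2d(P);q=P@c['extrinsics'][:3,:3].T+c['extrinsics'][:3,3]
    return np.c_[c['fx']*q[:,0]/q[:,2]+c['cx'],c['fy']*q[:,1]/q[:,2]+c['cy']]
def w(p,L):
    L=np.atleast_2d(L);c,s=np.cos(p[2]),np.sin(p[2])
    return np.c_[p[0]+c*L[:,0]-s*L[:,1],p[1]+s*L[:,0]+c*L[:,1],L[:,2]]
def fit(obs,p0):
    f=lambda p:np.concatenate([(proj(c,w(p,L))-np.array(u)).ravel() for c,L,u in obs])
    r=least_squares(f,p0,loss='soft_l1');return r.x,f(r.x).reshape(-1,2)
E
python3 - <<'E'
from h import *
d=pickle.load(open('d.pkl','rb'));T,S=d['top'],d['scene']
a=lambda u,ox,oy,dy=0:[(x/4+ox-.4,(y-dy)/4+oy-.4) for x,y in u]
bl=[(.05,.17,.012),(.05,-.17,.012),(-.05,.17,.012),(-.05,-.17,.012),(0,.059,.115)]
bt=a([(128,22),(803,160),(70,222),(757,367),(250,137)],60,235)
bs=a([(697,285),(78,350),(640,150),(45,205),(521,100)],335,140)
sl=[(.05,.145,.01),(-.05,.145,.01),(.05,-.145,.01),(0,.08,.15)]
st=a([(146,420),(89,613),(716,591),(278,506)],320,225,400)
ss=a([(645,690),(647,515),(38,705),(473,432)],120,213,380)
st.append(a([(669,790)],320,225,400)[0])
for n,o in(('bench',[(T,bl,bt),(S,bl,bs)]),('station',[(T,sl+[(-.05,-.145,.01)],st),(S,sl,ss)])):
  for q in (o,o[:1],o[1:]):
    p,r=fit(q,[.5,.2 if n=='bench' else -.2,0]);print(n,p[:2],np.degrees(p[2]),r.round(1).tolist())
    print(w(p,[(0,0,.115)]) if n=='bench' else w(p,[(0,.08,.15),(0,-.07,.048)]))
E
```

```text
bench [0.50381084 0.26465778] -13.325308256720374 [[-0.3, -0.0], [-0.2, 0.6], [0.2, -0.3], [-0.3, -0.3], [0.8, 0.0], [0.8, -0.2], [-0.3, -0.1], [-0.6, -0.8], [0.3, 0.2], [-0.1, 0.4]]
[[0.50381084 0.26465778 0.115     ]]
bench [0.50378305 0.26469284] -13.231647103735302 [[-0.4, 0.1], [-0.3, 0.4], [0.2, -0.2], [-0.2, -0.5], [0.8, 0.1]]
[[0.50378305 0.26469284 0.115     ]]
bench [0.50396933 0.2645189 ] -13.507748265529838 [[0.8, 0.1], [-0.4, -0.2], [-0.5, -0.5], [0.3, 0.1], [-0.0, 0.6]]
[[0.50396933 0.2645189  0.115     ]]
station [ 0.50532748 -0.22360251] -18.667170982849786 [[-0.1, -0.1], [-0.3, -0.2], [0.5, 0.1], [0.4, -0.1], [-0.3, -0.1], [-0.2, -1.0], [-0.3, -0.1], [0.1, 0.0], [0.5, 0.4]]
[[ 0.5309331  -0.14781101  0.15      ]
 [ 0.48292257 -0.28992008  0.048     ]]
station [ 0.50523513 -0.22352382] -18.575370247959416 [[-0.2, 0.1], [-0.4, 0.0], [0.5, 0.1], [0.3, 0.0], [-0.3, -0.2]]
[[ 0.53071928 -0.14769139  0.15      ]
 [ 0.4829365  -0.2898772   0.048     ]]
station [ 0.50549986 -0.22366021] -18.857915092584612 [[-0.3, -0.6], [-0.2, 0.2], [0.0, -0.1], [0.5, 0.6]]
[[ 0.53135765 -0.14795437  0.15      ]
 [ 0.48287429 -0.28990282  0.048     ]]
```

Emit:
step_arm --rows '[{"xyz": [4.4, -2.9, 0.1], "twist": [0, 0, -4.5]}, {"xyz": [8.8, -5.8, 0.2], "twist": [0, 0, -9]}, {"xyz": [13.2, -8.7, 0.3], "twist": [0, 0, -14]}, {"xyz": [17, -11.2, 0.4], "twist": [0, 0, -19]}, {"xyz": [21, -13.9, 0.5], "twist": [0, 0, -24]}]' --jaw -1 --newtons 10

```text
time: 0.6
position: [0.3771, -0.371, 0.2088]
tool_rot: [[0.691, 0.723, -0.0], [0.723, -0.691, 0.0], [0.0, -0.0, -1.0]]
wrist_force: [1.6, 0.1, -0.2]
finger_gap: 0.0538
grasp_force: 0.0
```

```bash
cat >> h.py <<'E'
from scipy.spatial.transform import Rotation as Ro
def delta(s,xyz,psi):
    c,si=np.cos(np.radians(psi)),np.sin(np.radians(psi))
    R=np.array([[c,si,0],[si,-c,0],[0,0,-1]]);R0=np.array(s['tool_rot'])
    print('t',s['time'],'pos',np.round(s['position'],4),'gap',round(s['finger_gap'],4),'F',np.round(s['wrist_force'],1),'q',np.round(s['qpos'],1))
    print('cm',(R0.T@(np.array(xyz)-s['position'])*100).round(2),'twist',Ro.from_matrix(R0.T@R).as_rotvec(degrees=True).round(2))
E
python3 -c "
from h import *
from bench import ctrl
delta(ctrl.observe(),[.531,-.148,.20],71.3)"
```

```text
t 0.6 pos [ 0.3771 -0.371   0.2088] gap 0.0538 F [ 1.6  0.1 -0.2] q [-51.   20.9  91.    0.   68.1  -7.3]
cm [26.76 -4.29  0.88] twist [-1.000e-02 -1.000e-02 -2.501e+01]
```

Emit:
step_arm --rows '[{"xyz": [4.6, -0.7, 0.1], "twist": [0, 0, -5]}, {"xyz": [9.2, -1.5, 0.3], "twist": [0, 0, -10]}, {"xyz": [13.8, -2.2, 0.4], "twist": [0, 0, -15]}, {"xyz": [18.4, -2.9, 0.5], "twist": [0, 0, -20]}, {"xyz": [23, -3.7, 0.7], "twist": [0, 0, -25]}]'

```text
time: 1.1
position: [0.51, -0.1797, 0.2019]
tool_rot: [[0.32, 0.947, -0.0], [0.947, -0.32, 0.0], [-0.0, -0.0, -1.0]]
wrist_force: [0.7, 0.3, -0.3]
finger_gap: 0.0139
grasp_force: 0.0
```

```bash
python3 -c "
from h import *
from bench import ctrl
delta(ctrl.observe(),[.531,-.148,.17],71.3)"
```

```text
t 1.1 pos [ 0.51   -0.1797  0.2019] gap 0.0139 F [ 0.7  0.3 -0.3] q [-25.7  22.3  89.9  -0.   67.8  -7. ]
cm [3.67 0.97 3.19] twist [-0.    0.    0.01]
```

Emit:
step_arm --rows '[{"xyz": [1.8, 0.5, 1], "twist": [0, 0, 0]}, {"xyz": [3.67, 0.97, 2.2], "twist": [0, 0, 0]}, {"xyz": [3.67, 0.97, 3.2], "twist": [0, 0, 0]}, {"xyz": [3.67, 0.97, 3.2], "twist": [0, 0, 0]}]'

```text
time: 1.5
position: [0.5293, -0.1495, 0.1685]
tool_rot: [[0.323, 0.946, -0.003], [0.946, -0.323, 0.001], [-0.0, -0.003, -1.0]]
wrist_force: [0.2, 0.1, -0.3]
finger_gap: 0.0006
grasp_force: 0.0
```

```bash
python3 - <<'E'
from h import *
from bench import ctrl
import cv2
delta(ctrl.observe(),[.531,-.148,.15],71.3)
im=[]
for n in('scene','wrist'):
    c=ctrl.camera(n);i=c['color'][:,:,::-1]
    if n=='scene':i=cv2.resize(i[180:300,120:300],(400,267))
    else: i=cv2.resize(i,(400,300))
    im.append(i)
    print(proj(c,[(.5309,-.1478,.15),(.4829,-.2899,.093)]))
cv2.imwrite('pics/c.png',np.vstack(im))
E
```

```text
t 1.5 pos [ 0.5293 -0.1495  0.1685] gap 0.0006 F [ 0.2  0.1 -0.3] q [-22.   25.3  90.9  -0.   64.   -3.1]
cm [0.2  0.11 1.85] twist [-0.16  0.   -0.15]
[[238.34365936 225.97307364]
 [160.69448753 246.85816494]]
[[313.50788831 273.10792859]
 [314.30122067 432.8976727 ]]
```

View pics/c.png

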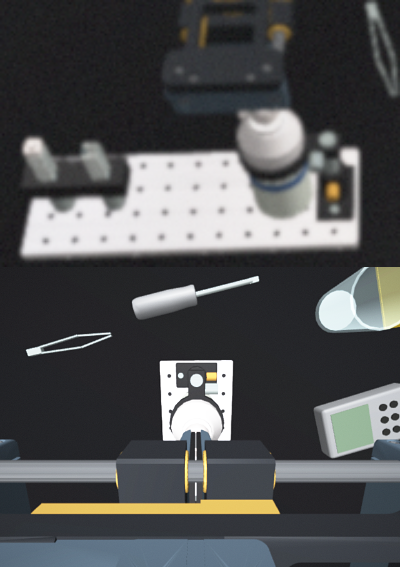

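The wrist view shows the can centred under the shut fingers (x≈196 of 400), just clear of the cap. I'll press in small steps.

Emit:
step_arm --rows '[{"xyz": [0.1, 0.05, 0.8], "twist": [0, 0, 0]}, {"xyz": [0.1, 0.05, 1.5], "twist": [0, 0, 0]}, {"xyz": [0.1, 0.05, 1.9], "twist": [0, 0, 0]}, {"xyz": [0.1, 0.05, 2.2], "twist": [0, 0, 0]}, {"xyz": [0.1, 0.05, 2.2], "twist": [0, 0, 0]}]'

```text
time: 2.1
position: [0.5307, -0.1493, 0.1477]
tool_rot: [[0.324, 0.946, -0.001], [0.946, -0.324, -0.0], [-0.0, -0.001, -1.0]]
wrist_force: [-3.5, -1.5, 6.0]
finger_gap: 0.0002
grasp_force: 2.4
```

Emit:
step_arm --rows '[{"xyz": [0, 0, 0.15], "twist": [0, 0, 0]}, {"xyz": [0, 0, 0.3], "twist": [0, 0, 0]}, {"xyz": [0, 0, 0.3], "twist": [0, 0, 0]}]'

```text
time: 2.4
position: [0.5309, -0.1493, 0.1453]
tool_rot: [[0.324, 0.946, -0.0], [0.946, -0.324, -0.0], [-0.0, 0.0, -1.0]]
wrist_force: [-4.1, -1.8, 7.4]
finger_gap: 0.0009
grasp_force: 3.5
```

Emit:
step_arm --rows '[{"xyz": [0, 0, 0.1], "twist": [0, 0, 0]}, {"xyz": [0, 0, 0.15], "twist": [0, 0, 0]}, {"xyz": [0, 0, 0.15], "twist": [0, 0, 0]}, {"xyz": [0, 0, 0.15], "twist": [0, 0, 0]}]'

```text
time: 2.8
position: [0.531, -0.1493, 0.145]
tool_rot: [[0.324, 0.946, 0.001], [0.946, -0.324, -0.001], [-0.0, 0.001, -1.0]]
wrist_force: [-10.0, 0.2, 26.9]
finger_gap: 0.0006
grasp_force: 13.8
```

At the stop: the force jumped to 27 N at 145.0 mm. Now release upward.

Emit:
step_arm --rows '[{"xyz": [0, 0, -0.5], "twist": [0, 0, 0]}, {"xyz": [0, 0, -1.5], "twist": [0, 0, 0]}, {"xyz": [0, 0, -3], "twist": [0, 0, 0]}, {"xyz": [0, 0, -5], "twist": [0, 0, 0]}, {"xyz": [0, 0, -5.5], "twist": [0, 0, 0]}]'

```text
time: 3.3
position: [0.5321, -0.1493, 0.2006]
tool_rot: [[0.324, 0.946, 0.003], [0.946, -0.324, -0.001], [0.0, 0.003, -1.0]]
wrist_force: [0.3, -0.5, -0.9]
finger_gap: 0.0004
grasp_force: 0.0
```

```bash
python3 - <<'E'
from h import *
from bench import ctrl
import cv2
delta(ctrl.observe(),[.4829,-.2899,.185],71.33)
c=ctrl.camera('scene');print(np.abs(c['color'][217:232,229:248].astype(int)-pickle.load(open('d.pkl','rb'))['scene']['color'][217:232,229:248]).mean())
cv2.imwrite('pics/d.png',cv2.resize(c['color'][200:300,120:300,::-1],None,fx=4,fy=4))
E
```

```text
t 3.3 pos [ 0.5321 -0.1493  0.2006] gap 0.0004 F [ 0.3 -0.5 -0.9] q [-21.9  23.2  88.6   0.   68.1  -3. ]
cm [-14.89  -0.11   1.56] twist [ 0.18 -0.   -0.22]
3.2432748538011698
```

Emit:
step_arm --rows '[{"xyz": [-4, 0, 0], "twist": [0, 0, 0]}, {"xyz": [-8, 0, 0], "twist": [0, 0, 0]}, {"xyz": [-12, -0.1, 0.5], "twist": [0, 0, -0.2]}, {"xyz": [-14.9, -0.1, 1.6], "twist": [0.2, 0, -0.2]}, {"xyz": [-14.9, -0.1, 1.6], "twist": [0.2, 0, -0.2]}]' --jaw 0

```text
time: 3.85
position: [0.4802, -0.2923, 0.1806]
tool_rot: [[0.323, 0.946, -0.005], [0.946, -0.323, 0.002], [0.0, -0.006, -1.0]]
wrist_force: [-0.4, 0.1, -0.1]
finger_gap: 0.0375
grasp_force: 0.0
```

```bash
python3 - <<'E'
from h import *
from bench import ctrl
import cv2
delta(ctrl.observe(),[.4829,-.2899,.12],71.33)
s=ctrl.camera('scene');t=ctrl.camera('top');c=ctrl.camera('wrist')
print(proj(c,[(.4829,-.2899,.093),(.4829,-.2899,.06),(.5309,-.1478,.15)]))
i=cv2.resize(c['color'][240:,160:480,::-1],(800,600));cv2.imwrite('pics/e.png',i)
E
```

```text
t 3.85 pos [ 0.4802 -0.2923  0.1806] gap 0.0375 F [-0.4  0.1 -0.1] q [-37.4  25.4  88.3  -0.1  66.6 -18.4]
cm [0.31 0.21 6.06] twist [-0.32 -0.01 -0.2 ]
[[315.24174561 244.80432087]
 [315.19924621 234.46642993]
 [315.11799561 -35.11270118]]
```

View pics/e.png

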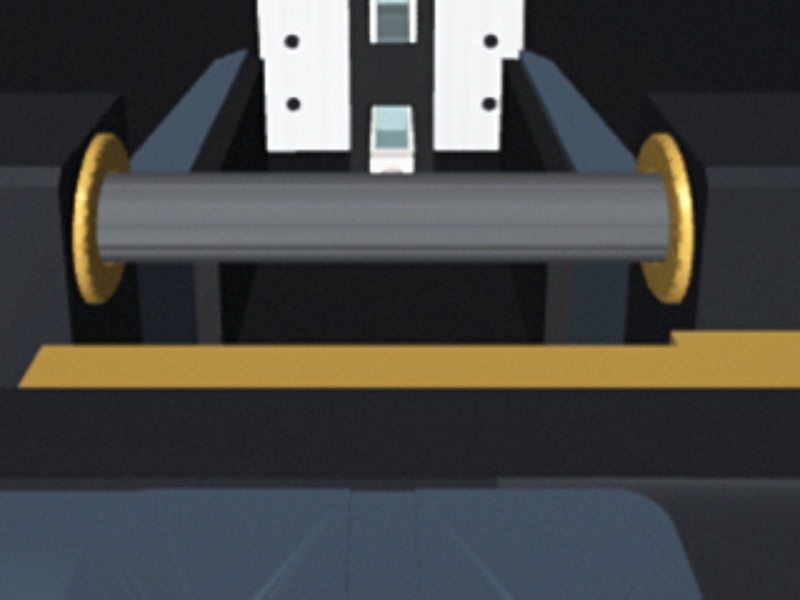

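The wrist view shows the open cuvette at crop (393, 12) and the stoppered spare at (392, 135). The finger gap centre is near x=385, which fits the ~2 mm still to go. Next I'll move lower and settle.

Emit:
step_arm --rows '[{"xyz": [0.1, 0.1, 2], "twist": [-0.1, 0, -0.2]}, {"xyz": [0.2, 0.1, 4], "twist": [-0.1, 0, -0.2]}, {"xyz": [0.2, 0.1, 5.8], "twist": [-0.1, 0, -0.2]}, {"xyz": [0.2, 0.1, 5.8], "twist": [-0.1, 0, -0.2]}, {"xyz": [0.2, 0.1, 5.8], "twist": [-0.1, 0, -0.2]}]'

```text
time: 4.5
position: [0.4837, -0.2874, 0.1249]
tool_rot: [[0.316, 0.949, -0.002], [0.949, -0.316, 0.001], [0.0, -0.002, -1.0]]
wrist_force: [-0.5, 0.2, 0.1]
finger_gap: 0.0455
grasp_force: 0.0
```

```bash
python3 - <<'E'
from h import *
from bench import ctrl
import cv2
for k in range(4): c=ctrl.camera('wrist')
s=ctrl.observe();delta(s,[.4829,-.2899,.064],71.33)
print(c['fx'],proj(c,[(.4829,-.2899,.093),(.4829,-.2899,.06),s['position']]))
# two-corner predictions of +-x faces at top rim
p=[.50533,-.2236,np.radians(-18.67)]
print(proj(c,w(p,[(sx*.00625,-.07+sy*.00625,.093) for sx in(-1,1) for sy in (-1,1)])))
u=proj(c,[(.4829,-.2899,.093)])[0].astype(int)
x0,y0=max(u[0]-100,0),max(min(u[1]-75,330),0);print(x0,y0)
cv2.imwrite('pics/f.png',cv2.resize(c['color'][y0:y0+150,x0:x0+200,::-1],(800,600),interpolation=cv2.INTER_CUBIC))
E
```

```text
t 4.7 pos [ 0.4838 -0.2882  0.1254] gap 0.0455 F [-0.2 -1.   0.3] q [-36.8  29.2  91.8  -0.   59.  -18.3]
cm [-0.19 -0.03  6.14] twist [-0.01  0.03  0.19]
378.0144856560484 [[311.7590721  273.33258929]
 [311.92669384 256.99391954]
 [312.22650149 291.28689948]]
[[300.87683979 283.66395882]
 [300.77252093 262.81245612]
 [322.67976282 283.73191357]
 [322.88990583 262.88148527]]
211 198
```

View pics/f.png

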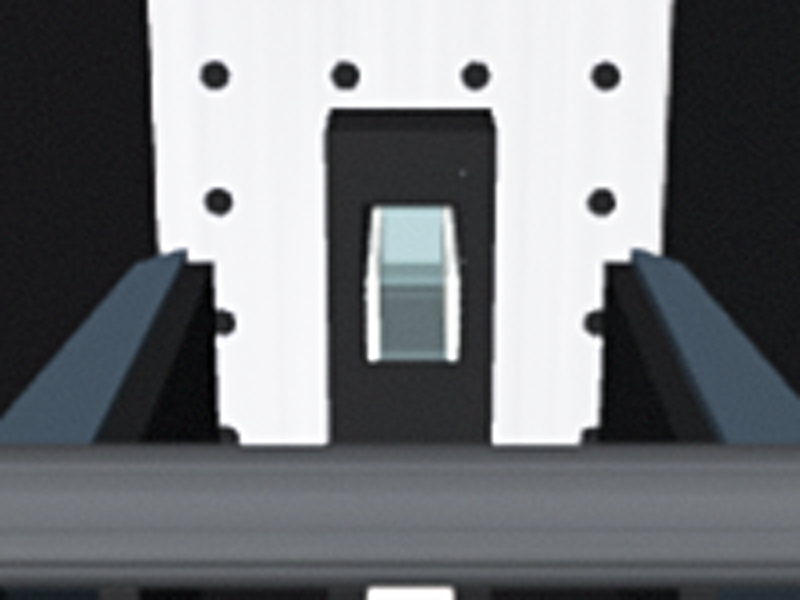

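The open cuvette is centred at crop (413, 330) and the fingers at x≈409.5, so it sits about 0.5 mm to +tool y. Descend with that correction.

Emit:
step_arm --rows '[{"xyz": [-0.3, 0.05, 2], "twist": [0, 0, 0.2]}, {"xyz": [-0.3, 0.05, 4], "twist": [0, 0, 0.2]}, {"xyz": [-0.3, 0.05, 5.5], "twist": [0, 0, 0.2]}, {"xyz": [-0.3, 0.05, 6.0], "twist": [0, 0, 0.2]}, {"xyz": [-0.3, 0.05, 6.0], "twist": [0, 0, 0.2]}]'

```text
time: 5.2
position: [0.4826, -0.291, 0.0644]
tool_rot: [[0.321, 0.947, -0.002], [0.947, -0.321, 0.001], [0.0, -0.002, -1.0]]
wrist_force: [1.1, -0.2, 0.1]
finger_gap: 0.0458
grasp_force: 0.0
```

Emit:
step_arm --rows '[{"xyz": [0, 0, 0], "twist": [0, 0, 0]}, {"xyz": [0, 0, 0], "twist": [0, 0, 0]}]'

```text
time: 5.4
position: [0.4832, -0.2914, 0.0654]
tool_rot: [[0.321, 0.947, -0.0], [0.947, -0.321, -0.0], [-0.0, -0.0, -1.0]]
wrist_force: [-0.7, 0.5, -0.4]
finger_gap: 0.0455
grasp_force: 0.0
```

Emit:
step_arm --rows '[{"xyz": [0, 0, 0], "twist": [0, 0, 0]}, {"xyz": [0, 0, 0], "twist": [0, 0, 0]}, {"xyz": [0, 0, 0], "twist": [0, 0, 0]}, {"xyz": [0, 0, 0], "twist": [0, 0, 0]}, {"xyz": [0, 0, 0], "twist": [0, 0, 0]}]' --jaw -1 --newtons 8

```text
time: 5.9
position: [0.4827, -0.2911, 0.0645]
tool_rot: [[0.321, 0.947, -0.002], [0.947, -0.321, 0.0], [-0.0, -0.002, -1.0]]
wrist_force: [0.3, -0.2, 1.0]
finger_gap: 0.0124
grasp_force: 8.0
```

Emit:
step_arm --rows '[{"xyz": [0, 0, 0], "twist": [0, 0, 0]}, {"xyz": [0, 0, 0], "twist": [0, 0, 0]}, {"xyz": [0, 0, 0], "twist": [0, 0, 0]}]'

```text
time: 6.2
position: [0.4827, -0.2911, 0.0645]
tool_rot: [[0.321, 0.947, -0.002], [0.947, -0.321, 0.001], [0.0, -0.002, -1.0]]
wrist_force: [-0.1, 0.8, 1.6]
finger_gap: 0.0125
grasp_force: 8.0
```

Emit:
step_arm --rows '[{"xyz": [0, 0, -0.5], "twist": [0, 0, 0]}, {"xyz": [0, 0, -1.5], "twist": [0, 0, 0]}, {"xyz": [0, 0, -3], "twist": [0, 0, 0]}, {"xyz": [0, 0, -5], "twist": [0, 0, 0]}, {"xyz": [0, 0, -8], "twist": [0, 0, 0]}]'

```text
time: 6.7
position: [0.4821, -0.2906, 0.145]
tool_rot: [[0.321, 0.947, -0.003], [0.947, -0.321, 0.002], [0.001, -0.004, -1.0]]
wrist_force: [0.0, -0.4, -0.2]
finger_gap: 0.0126
grasp_force: 8.0
```

Emit:
step_arm --rows '[{"xyz": [0, 0, -3], "twist": [0, 0, 0]}, {"xyz": [0, 0, -6], "twist": [0, 0, 0]}, {"xyz": [0, 0, -7.5], "twist": [0, 0, 0]}, {"xyz": [0, 0, -7.5], "twist": [0, 0, 0]}]'

```text
time: 7.1
position: [0.4838, -0.2917, 0.2225]
tool_rot: [[0.321, 0.947, 0.002], [0.947, -0.321, -0.002], [-0.001, 0.002, -1.0]]
wrist_force: [-0.1, 0.3, -0.6]
finger_gap: 0.012
grasp_force: 8.0
```

```bash
python3 -c "
from h import *
from bench import ctrl
delta(ctrl.observe(),[.5038,.2647,.22],76.7)"
```

```text
t 7.1 pos [ 0.4838 -0.2917  0.2225] gap 0.012 F [-0.1  0.3 -0.6] q [-37.1  22.9  85.2  -0.   71.8 -18.4]
cm [ 53.35 -15.94   0.13] twist [ 0.14  0.09 -5.39]
```

Emit:
step_arm --rows '[{"xyz": [2, -0.6, 0], "twist": [0, 0, -0.3]}, {"xyz": [5.5, -1.64, 0], "twist": [0, 0, -0.6]}, {"xyz": [9.5, -2.84, 0], "twist": [0, 0, -1]}, {"xyz": [13.5, -4.03, 0], "twist": [0, 0, -1.4]}, {"xyz": [17.5, -5.23, 0], "twist": [0, 0, -1.8]}]'

```text
time: 7.6
position: [0.4887, -0.1069, 0.2191]
tool_rot: [[0.291, 0.957, -0.003], [0.957, -0.291, 0.001], [0.0, -0.003, -1.0]]
wrist_force: [0.8, -0.0, 0.0]
finger_gap: 0.0123
grasp_force: 8.0
```

Emit:
step_arm --rows '[{"xyz": [4, -1.06, 0], "twist": [0, 0, -0.4]}, {"xyz": [8, -2.12, 0], "twist": [0, 0, -0.8]}, {"xyz": [12, -3.2, 0], "twist": [0, 0, -1.2]}, {"xyz": [16, -4.25, 0], "twist": [0, 0, -1.6]}, {"xyz": [20, -5.3, 0], "twist": [0, 0, -2]}]'

```text
time: 8.1
position: [0.4962, 0.0998, 0.2193]
tool_rot: [[0.257, 0.966, -0.003], [0.966, -0.257, 0.0], [-0.0, -0.003, -1.0]]
wrist_force: [-0.2, 0.6, 0.4]
finger_gap: 0.0122
grasp_force: 8.0
```

```bash
python3 -c "
from h import *
from bench import ctrl
delta(ctrl.observe(),[.5038,.2647,.22],76.7)"
```

```text
t 8.1 pos [0.4962 0.0998 0.2193] gap 0.0122 F [-0.2  0.6  0.4] q [ 4.6 18.5 93.1  0.  68.6 19.5]
cm [16.13 -3.5  -0.07] twist [-0.15  0.01 -1.58]
```

Emit:
step_arm --rows '[{"xyz": [4, -0.9, 0], "twist": [0, 0, -0.5]}, {"xyz": [8, -1.7, 0], "twist": [0, 0, -1]}, {"xyz": [12, -2.6, 0], "twist": [0, 0, -1.6]}, {"xyz": [15, -3.3, 0], "twist": [0, 0, -1.6]}, {"xyz": [16.1, -3.5, 0], "twist": [0, 0, -1.6]}]'

```text
time: 8.6
position: [0.5038, 0.2652, 0.2191]
tool_rot: [[0.228, 0.974, -0.003], [0.974, -0.228, 0.001], [0.0, -0.003, -1.0]]
wrist_force: [0.3, -0.3, 0.3]
finger_gap: 0.0121
grasp_force: 8.0
```

Emit:
step_arm --rows '[{"xyz": [0, 0, 0], "twist": [0, 0, 0]}, {"xyz": [0, 0, 0], "twist": [0, 0, 0]}]'

```text
time: 8.8
position: [0.5042, 0.2619, 0.2194]
tool_rot: [[0.23, 0.973, -0.002], [0.973, -0.23, -0.0], [-0.001, -0.002, -1.0]]
wrist_force: [-0.4, 0.1, -0.3]
finger_gap: 0.0126
grasp_force: 8.0
```

```bash
python3 - <<'E'
from h import *
from bench import ctrl
import cv2
for k in range(4): ctrl.camera('wrist')
s=ctrl.observe();delta(s,[.5038,.2647,.109],76.7)
c=ctrl.camera('scene');t=ctrl.camera('top');wr=ctrl.camera('wrist')
p=[.5038,.26466,np.radians(-13.32)]
P=s['position'];d=np.array(s['tool_rot'])[:,0]*.001
print([proj(k,[P+d+[0,0,.006],P+d+[0,0,-.0165],P+d+[0,0,.0285]]).round(1).tolist() for k in(c,wr)])
f=lambda k,x,y,ww,h,m:cv2.resize(k['color'][y:y+h,x:x+ww,::-1],None,fx=m,fy=m,interpolation=cv2.INTER_CUBIC)
cv2.imwrite('pics/g.png',np.hstack([f(c,400,80,100,150,4),f(wr,220,180,200,300,2)]))
E
```

```text
t 9.0 pos [0.5046 0.2617 0.2198] gap 0.0125 F [ 0.1  0.5 -0.2] q [21.4 23.4 84.7  0.1 71.9 34.7]
cm [ 0.28 -0.12 11.08] twist [-0.1  -0.   -0.07]
[[[448.1, 125.8], [445.4, 135.2], [451.0, 116.1]], [[312.7, 294.5], [312.8, 278.4], [312.6, 315.2]]]
```

View pics/g.png

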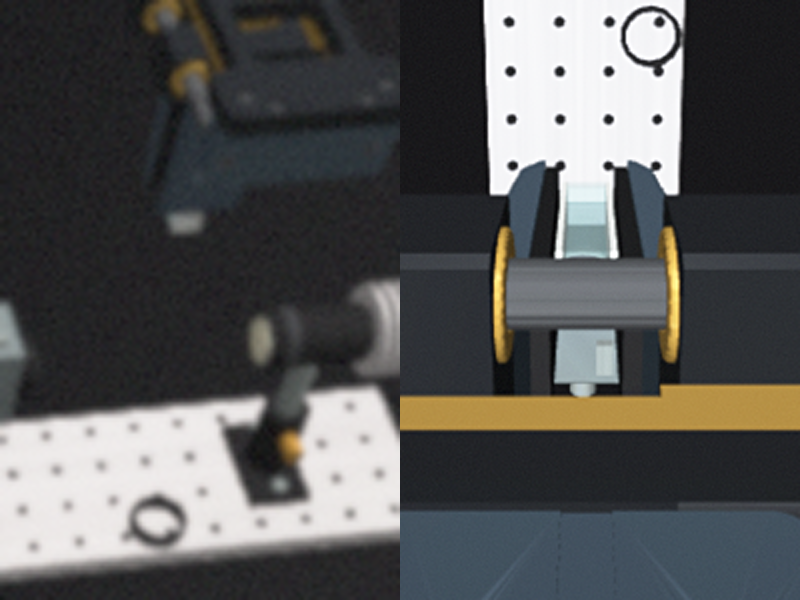

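The scene crop shows the cuvette bottom at (185, 222), as predicted. In the wrist crop it sits centred (x≈587) over the board axis (x≈585), between the fingers. Lower it into the gap.

Emit:
step_arm --rows '[{"xyz": [0.2, -0.1, 2], "twist": [0, 0, 0]}, {"xyz": [0.2, -0.1, 4.5], "twist": [0, 0, 0]}, {"xyz": [0.2, -0.1, 7], "twist": [0, 0, 0]}, {"xyz": [0.2, -0.1, 9], "twist": [0, 0, 0]}, {"xyz": [0.2, -0.1, 10], "twist": [0, 0, 0]}]'

```text
time: 9.65
position: [0.5031, 0.2645, 0.1182]
tool_rot: [[0.23, 0.973, -0.004], [0.973, -0.23, -0.0], [-0.001, -0.003, -1.0]]
wrist_force: [0.1, -0.0, -0.6]
finger_gap: 0.0125
grasp_force: 8.0
```

Emit:
step_arm --rows '[{"xyz": [0, 0, 0.5], "twist": [0, 0, 0]}, {"xyz": [0, 0, 1], "twist": [0, 0, 0]}, {"xyz": [0, 0, 1], "twist": [0, 0, 0]}, {"xyz": [0, 0, 1], "twist": [0, 0, 0]}, {"xyz": [0, 0, 1], "twist": [0, 0, 0]}]'

```text
time: 10.15
position: [0.5041, 0.2652, 0.1104]
tool_rot: [[0.23, 0.973, -0.001], [0.973, -0.23, 0.001], [0.001, -0.001, -1.0]]
wrist_force: [-0.4, -0.7, -0.1]
finger_gap: 0.0124
grasp_force: 8.0
```

```bash
cat > m.py <<'E'
from h import *
from bench import ctrl
import cv2
q=[]
for k in range(10): c=ctrl.camera('scene' if k%2 else 'top');q.append(ctrl.observe()['position'])
print(np.mean(q,0).round(4),np.ptp(q,0).round(4))
s=dict(ctrl.observe());s['position']=np.mean(q,0)
delta(s,[.5038-.0002,.26466-.001,.109],76.68)
E
python3 m.py
```

```text
[0.5039 0.265  0.1099] [0.0003 0.0001 0.0005]
t 10.65 pos [0.5039 0.265  0.1099] gap 0.0125 F [-0.2  0.4  0.1] q [21.7 30.9 91.7  0.1 57.5 35. ]
cm [-0.14  0.01  0.09] twist [-0.1  -0.01  0.03]
```

Emit:
step_arm --rows '[{"xyz": [-0.13, 0, 0.09], "twist": [-0.1, 0, 0]}, {"xyz": [-0.13, 0, 0.09], "twist": [-0.1, 0, 0]}, {"xyz": [-0.13, 0, 0.09], "twist": [-0.1, 0, 0]}, {"xyz": [-0.13, 0, 0.09], "twist": [-0.1, 0, 0]}]'

```text
time: 11.05
position: [0.5035, 0.2637, 0.1088]
tool_rot: [[0.23, 0.973, 0.0], [0.973, -0.23, 0.0], [0.0, -0.0, -1.0]]
wrist_force: [0.1, 0.7, 0.4]
finger_gap: 0.0125
grasp_force: 8.0
```

```bash
cat >> m.py <<'E'
c=ctrl.camera('scene');t=ctrl.camera('top');wr=ctrl.camera('wrist')
p=[.5038,.26466,np.radians(-13.32)]
L=w(p,[(0,.059,.115),(0,-.059,.115),(0,0,.115),(0,0,.0925),(0,0,.1375)])
for k in(c,t,wr):print(proj(k,L).round(1).tolist())
f=lambda k,x,y,ww,h,m:cv2.resize(k['color'][y:y+h,x:x+ww,::-1],None,fx=m,fy=m,interpolation=cv2.INTER_CUBIC)
cv2.imwrite('pics/i.png',np.vstack([np.hstack([f(c,375,140,110,75,4),f(wr,220,240,120,100,3)]),f(c,120,213,200,75,4)]))
E
sed -i 's/f(c,375,140,110,75,4),f(wr,220,240,120,100,3)/f(c,375,140,110,75,4),f(wr,260,240,120,100,3)/' m.py; python3 m.py
```

```text
[0.5035 0.2637 0.1089] [0.0001 0.     0.    ]
t 11.55 pos [0.5035 0.2637 0.1089] gap 0.0124 F [-0.5  0.7  1.2] q [21.6 30.9 92.   0.  57.2 34.9]
cm [-0.01  0.01 -0.01] twist [ 0.   -0.01  0.03]
[[464.8, 165.0], [407.5, 170.6], [436.3, 167.8], [434.0, 175.5], [438.6, 159.8]]
[[122.9, 268.9], [187.4, 282.4], [155.1, 275.6], [158.3, 277.2], [151.7, 274.0]]
[[312.8, 165.5], [312.8, 403.1], [312.8, 294.1], [312.8, 278.0], [312.8, 314.7]]
```

View pics/i.png

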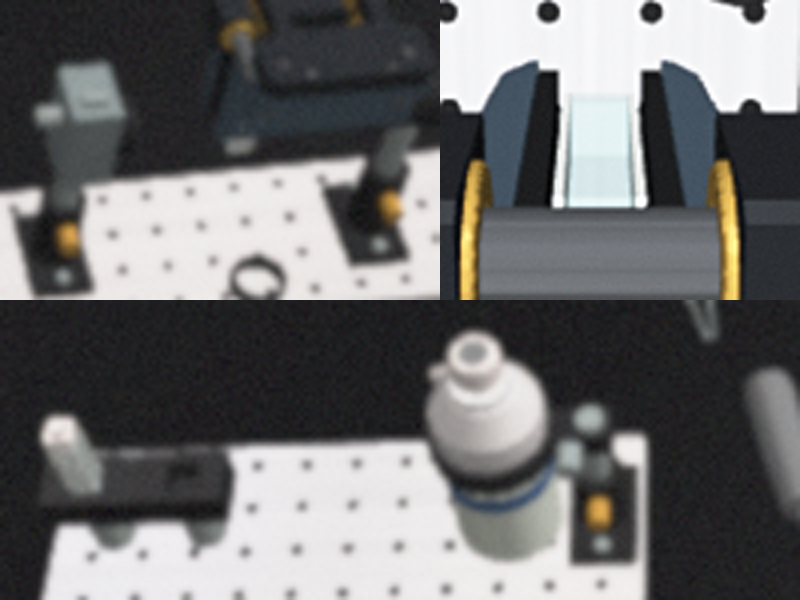

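The cuvette bottom shows at scene px (434.5, 175.8), predicted (434.0, 175.5). The cap is back up, the spare is in its pocket and the collar hasn't moved. Handing in.

```bash
python3 -c "
from bench import ctrl
print(ctrl.sign_off())"
```

```text
the job is handed in; nothing more can be done
None
```

I pressed the duster cap to its stop and let it spring back up, then lifted the cuvette out by its frosted faces. It is now held still and upright midway in the light path; the job is handed in at about 12 s of arm time, and no verdict came back.

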